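# Seat the reference thermometer in the tube warmer's clear probe port

### The job

Check the tube warmer's temperature: take the blue-gripped reference thermometer from its holder and push its stem firmly down through the rubber lip of a probe port until it bottoms, never pressing it on anything with more than 30 N. Read the black band on the stem: with the tip on the bottom of the clear port the block's top face falls within the band, whereas a band still standing above the face means that this port has the short-probe spacer in it, so then draw the thermometer out and seat it in the other port. Leave it standing there, pushed fully home and let go, and leave everything else alone.

Things in the scene. Friction and masses are not known exactly. Their poses are not given: they have to be found in the camera images.
- thermometer: blue-gripped reference thermometer, upright in the holder (leaning up to 2 degrees), 0.10 to 0.16 kg. Origin at the tip, z up the stem. Steel stem 10 mm in diameter, its first 9 mm a cone with a 4 mm flat nose; black band on the stem 62 to 76 mm from the tip; round grip 22 mm in diameter, 105 to 145 mm from the tip; above it a white head 20 mm in diameter, 8 mm tall
- thermometer_grip (a point): the middle of the blue grip on the thermometer's axis, 125 mm above the tip
- warmer: tube warmer, 240 mm (x) by 234 mm (y), fixed to the bench; origin about the centre of its underside, control panel towards -x, z up. The top face of its aluminium block is 100 mm above the bench. Tubes in the rear of the block stand 24 mm above that face, 55 mm or more from the two probe ports, which are in the front strip, 100 mm apart along y
- port_left (a point): mouth centre of the left (+y) probe port, level with the block's top face: an upright blind bore 11.5 mm in diameter. A rubber grommet 5 mm below the face grips the stem: the cone needs 6 to 16 N to pass it, the stem then slides against 3 to 8 N. Bottom 65 to 73 mm below the face if clear; a spacer stops the tip at 45 to 53 mm. Both are hard and out of sight; either port may be clear
- port_right (a point): mouth centre of the right (-y) probe port, level with the block's top face; otherwise as port_left. Just one of the two ports is clear
- holder: white plastic holder, 90 by 170 mm and 60 mm tall, fixed to the bench; origin at the centre of its underside. It has two upright holes 11.5 mm in diameter and 50 mm deep, 40 mm to either side of the origin along its y; the two thermometers stand in them, either way round
- short_thermometer: short thermometer with a grey grip, standing in the other hole of the holder: stem 75 mm, grip 22 mm in diameter and 40 mm long, white head. Origin at its tip. Stays where it is
- specimen_cup: specimen cup with a blue lid, 61 mm in diameter, 66 mm tall, origin at the centre of its underside. Stays where it is
- marker_pen: marker pen lying in the grey tray, 135 mm long. Stays where it is
- label_roll: roll of white labels, 64 mm in diameter, 30 mm tall. Stays where it is
- tray_tube: tube with a red cap lying in the grey tray, 105 mm long. Stays where it is
- wipe_bottle: white bottle with a red cap, 60 mm in diameter, 150 mm tall. Stays where it is

How it is judged (in metres and radians):
On the way:
1. the thermometer's tip is pressed on the bottom of the clear port (distance between thermometer and port_base_a_c0 below 0.0118 m and angle between thermometer's own z axis and vertical below 0.07 rad and contact force between thermometer and port_base_a_c0 above 2 N), for 0.1 s.
At the end, for the whole second after the job is handed in: The blue-gripped thermometer stands released and still in the clear port, its tip within about 1.5 mm of the port's bottom (so that the block's face lies within the black band) and upright within 4 degrees; the short thermometer and the other things are within 20 mm of where they were (distance between thermometer and port_base_a_c0 below 0.0118 m and angle between thermometer's own z axis and vertical below 0.07 rad and linear speed of thermometer below 0.01 m/s and contact force between the fingers and thermometer below 0.05 N and distance of each of short_thermometer, specimen_cup, marker_pen, label_roll, tray_tube, wipe_bottle from where it was at the start of the episode below 0.02 m); the robot touches nothing.
It fails at once if the thermometer is pressed with more than 30 N on the warmer, the bottom of a port, the holder or the bench (contact force between thermometer and warmer above 30 N or contact force between thermometer and port_base_a_c0 above 30 N or contact force between thermometer and port_base_b_c0 above 30 N or contact force between thermometer and table above 30 N or contact force between thermometer and holder above 30 N).
It fails at once if the short thermometer or another bystander is moved by more than 20 mm (distance of any of short_thermometer, specimen_cup, marker_pen, label_roll, tray_tube, wipe_bottle from where it was at the start of the episode above 0.02 m).
It also fails if it takes over 72 s, if anything falls off the work surface, if the arm or the gripper's body presses on something with over 40 N, if the wrist force passes 120 N, or if a joint passes its speed limit or range.

### The arm

A 7-joint arm with a two-finger parallel gripper is mounted at the origin on the work surface. World frame = base frame: x ahead of the robot, y to its left, z up, the work surface at z = 0. Lengths are in m, angles in degrees, forces in N, time in s.
With the tool pointing down it reaches from about 0.425 to 0.975 m from the base axis. Payload 16.7 kg.
Tool frame: the origin (TCP) lies on the centre line of the jaws, within the pads' length; the fingertips stand 14 mm ahead of it and the grasp point (between the pads) lies 5 mm behind it; z points along the fingers, y is the direction in which the jaws open and shut (so a half turn about z gives the same grasp; the last joint's range is limited). The gripper opens to 85 mm and grips with 20 to 120 N. Pads are 22 mm wide; open, the fingers measure 114 mm over their backs; the gripper's body (76 mm by 85 mm) begins 54 mm behind the grasp point. The pads swing forward as they close: fully open they stand 13 mm farther back than shut.
Start: joints at [-83.451, 24.414, 4.234, 92.017, -1.954, 63.644, -3.845], TCP at [0.176, 0.652, 0.245] pointing down, gripper open.
Joint ranges: [-163.25, 163.25], [-28.42, 122.38], [-70.27, 78.77], [12.13, 141.07], [-58.53, 238.53], [9.26, 117.41], [-156.51, 156.51]. Speed limits (degrees/s): [108.29, 108.29, 136.94, 136.94, 172.46, 172.46, 172.46].

### API

Orientations are given as a 3x3 rotation matrix whose columns are the frame's x, y, z axes.
In Python, from workcell import goto, movel, set_joints, let_go, grab, hold, solve_ik, grab_frame, PlanningError, job_done, get_time, get_joints, get_joint_velocities, get_tau, get_position, get_tcp_rot, get_ft_force, get_torque, get_finger_gap gives the robot as it stands. Calls block until the motion is done:
- goto(position, orientation): joint-space move of the TCP to a pose.
- movel(position, orientation=None, velocity=0.15, guard=None): straight line of the TCP; orientation=None keeps the orientation; velocity is the mean speed in m/s. With guard (N) it stops when the force on the tool has changed by that much, and returns True; else False.
- set_joints(angles): joint-space move.
- let_go() and grab(grip_force=None): open the fingers fully, or close them until they stop; grip_force is the grip in N (None keeps the last).
- hold(seconds).
- solve_ik(position, orientation): joint angles nearest the present ones, or None.
- grab_frame(name): name is "scene" or "side" or "wrist"; returns a dict with "image" (400x640x3 uint8, red, green, blue), "range_z" (400x640 float32, m along the optical axis (not along the pixel's ray), 0 where there is no reading), "fovy" (degrees; the focal length in pixels is half the picture's height over the tangent of half this angle, whatever the lens; pixels are square), "cx", "cy" (the principal point, pixels), "k1" (the pictures are not rectified: a ray, as slopes to the right and down, at radius r is drawn at 1 + k1 r^2 times it, then the intrinsics apply), "R" (3x3) and "t" (3): a world point X has camera coordinates R X + t. Camera axes: x right, y down, z forward; pixel columns grow to the right and rows downward; lengths in m; the calibration is good to about 2 mm. A picture is of the moment at which its call begins.
A pose or a line that the arm cannot do raises PlanningError and nothing moves.
- job_done(): hands the job in, once; it reports no verdict.
Readings, each from a call of its own:
- get_time(): time.
- get_joints(): joint angles.
- get_joint_velocities(): joint speeds.
- get_tau(): joint torques, N m.
- get_position(): TCP position.
- get_tcp_rot(): TCP orientation.
- get_ft_force(): force on the tool from outside, world axes, zero at the start.
- get_torque(): the same for the moment, N m.
- get_finger_gap(): finger opening in m.
Only numpy, scipy, OpenCV 4.12 (cv2) and the standard library are available. Lean on these libraries where they do the work, as an engineer would, in place of code of your own. Each camera call takes 0.05 s, during which the arm holds its last target.

## Working session

There is one attempt and no reset: what is moved stays moved. The work goes in short steps, each a Python script; the robot and the scene stay as the last script left them, time stands still between calls to the robot, and variables do not carry over. Pictures are saved under pics/ and viewed, and the job is handed in when it is done.

```bash
mkdir -p pics; ls; python3 - <<'E'
from workcell import *
import cv2,pickle
fr={}
for n in ["scene","side","wrist"]:
    f=grab_frame(n); fr[n]=f
    cv2.imwrite(f"pics/a_{n}.png",f["image"][:,:,::-1])
    print(n,f["fovy"],f["cx"],f["cy"],f["k1"],f["R"].round(3).tolist(),f["t"].round(3).tolist())
pickle.dump(fr,open("fr0.pkl","wb"))
print(get_time(),get_position(),get_tcp_rot().round(3),get_ft_force(),get_finger_gap())
E
```

```text
pics
scene 57.360050845497135 322.63645707981897 204.3617510921173 -0.025117366157855193 [[-0.802, 0.598, -0.007], [0.508, 0.675, -0.535], [-0.315, -0.433, -0.845]] [0.42, -0.36, 1.305]
side 55.696118732436105 318.43744643285845 199.42142299374567 -0.08495449247590675 [[0.947, -0.319, -0.021], [-0.204, -0.555, -0.807], [0.246, 0.769, -0.591]] [-0.529, 0.283, 0.696]
wrist 71.50977687683823 314.8818143461273 202.02073992086002 0.00965303051058078 [[0.261, 0.965, -0.002], [0.932, -0.251, 0.263], [0.253, -0.07, -0.965]] [-0.675, -0.035, 0.377]
0.15 [0.17593369 0.65135079 0.24477806] [[-0.965  0.261 -0.   ]
 [ 0.261  0.965 -0.001]
 [-0.    -0.001 -1.   ]] [-0.50591422 -0.04831541 -0.2054277 ] 0.08575399711198421
```

View pics/a_scene.png

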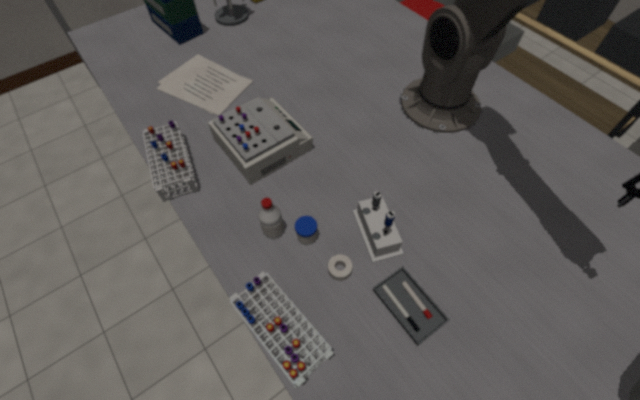

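View pics/a_side.png

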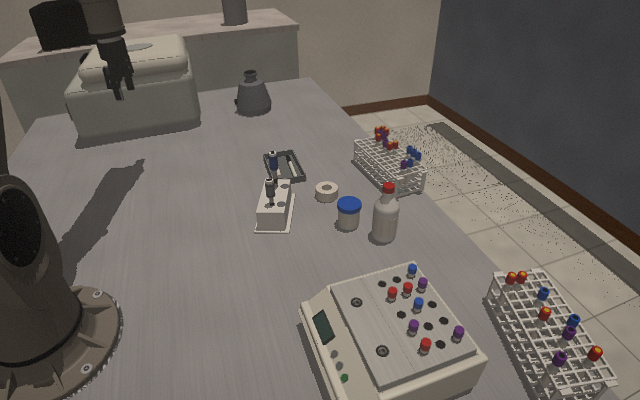

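View pics/a_wrist.png

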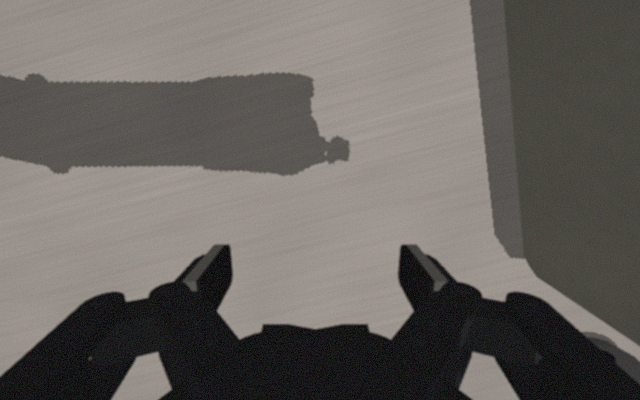

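The scene view shows the blue grip at about (390,217) and the grey one at (376,200). The side view has them at (273,160) and (270,188), with the ringed ports at (357,302) and (382,351). Next I'll zoom in and take measurements.

```bash
cat > h.py <<'E'
import numpy as np,cv2
from workcell import *
def K(f):
    h=f["image"].shape[0]; F=h/2/np.tan(np.radians(f["fovy"])/2)
    return np.array([[F,0,f["cx"]],[0,F,f["cy"]],[0,0,1.]]),np.array([f["k1"],0,0,0.])
def ray(f,px):
    k,d=K(f); p=cv2.undistortPoints(np.array(px,float).reshape(-1,1,2),k,d).reshape(-1,2)
    r=np.c_[p,np.ones(len(p))]@f["R"]; o=-f["R"].T@f["t"]; return o,r
def plane(f,px,z):
    o,r=ray(f,px); return o+r*((z-o[2])/r[:,2])[:,None]
def proj(f,X):
    k,d=K(f); rv,_=cv2.Rodrigues(f["R"]); return cv2.projectPoints(np.array(X,float).reshape(-1,1,3),rv,f["t"],k,d)[0].reshape(-1,2)
def tri(f1,p1,f2,p2):
    o1,r1=ray(f1,[p1]);o2,r2=ray(f2,[p2]); r1=r1[0];r2=r2[0]
    s=np.linalg.lstsq(np.c_[r1,-r2],o2-o1,rcond=None)[0]
    a=o1+s[0]*r1;b=o2+s[1]*r2; return (a+b)/2,np.linalg.norm(a-b)
def save(f,name,box=None,s=1):
    im=f["image"][:,:,::-1]
    if box: x0,y0,x1,y1=box; im=im[y0:y1,x0:x1]
    cv2.imwrite(f"pics/{name}.png",cv2.resize(im,None,fx=s,fy=s,interpolation=cv2.INTER_CUBIC))
E
python3 - <<'E'
from h import *; import pickle
fr=pickle.load(open("fr0.pkl","rb"))
save(fr["scene"],"b1",(330,170,430,270),6)
save(fr["side"],"b2",(240,130,320,240),5)
save(fr["side"],"b3",(300,250,490,400),4)
save(fr["scene"],"b4",(200,80,320,190),5)
S=fr["side"];C=fr["scene"]
print(plane(S,[(357,302),(382,351)],.1))
for n in "scene","side":
    f=fr[n]; hsv=cv2.cvtColor(f["image"],cv2.COLOR_RGB2HSV)
    m=cv2.inRange(hsv,(100,90,30),(125,255,255))
    N,_,st,c=cv2.connectedComponentsWithStats(m)
    for i in range(1,N):
        if st[i,4]>8: print(n,c[i],st[i])
E
```

```text
[[ 0.57494217 -0.16659989  0.1       ]
 [ 0.5739916  -0.26695477  0.1       ]]
scene [179.9684466   26.41747573] [147   5  56  38 412]
scene [241.25 126.85] [239 125   5   5  20]
scene [153.77777778 143.92592593] [151 141   6   7  27]
scene [244.84615385 145.53846154] [242 143   6   6  26]
scene [164.1875  156.78125] [161 154   7   7  32]
scene [305.60686016 225.94459103] [295 216  22  21 379]
scene [388.36842105 221.42105263] [386 218   7   8  38]
scene [249.2826087  286.41304348] [246 283   7   8  46]
scene [245.19607843 312.10457516] [236 301  19  23 153]
side [413.38235294 152.74509804] [407 146  14  14 102]
side [409.65789474 162.81578947] [407 159   6   8  38]
side [272.75   163.4375] [271 160   5   8  16]
side [348.67318436 204.51955307] [337 196  25  18 358]
side [412.20289855 268.50724638] [409 264   8  10  69]
side [542.66346154 293.45192308] [537 287  13  13 104]
side [418.         302.46666667] [414 297   9  12  90]
side [572.91964286 320.4375    ] [566 314  15  14 112]
```

```bash
python3 - <<'E'
import cv2,numpy as np
a=cv2.imread("pics/b1.png");b=cv2.imread("pics/b2.png")
print(a.shape,b.shape)
E
```

```text
(600, 600, 3) (550, 400, 3)
```

View pics/b1.png

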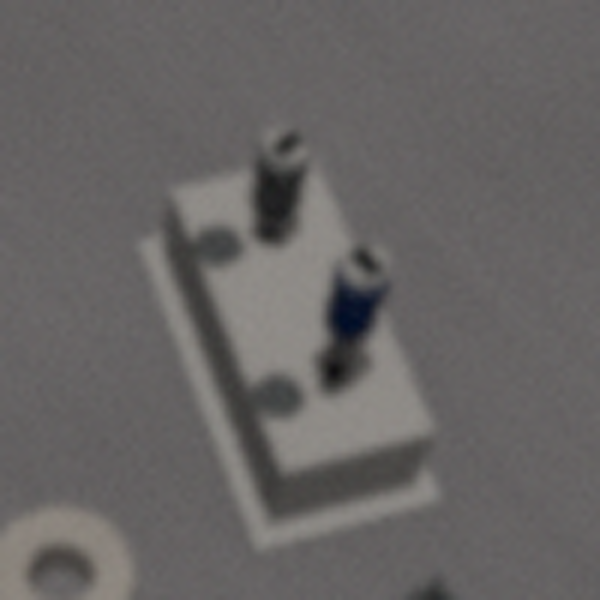

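View pics/b2.png

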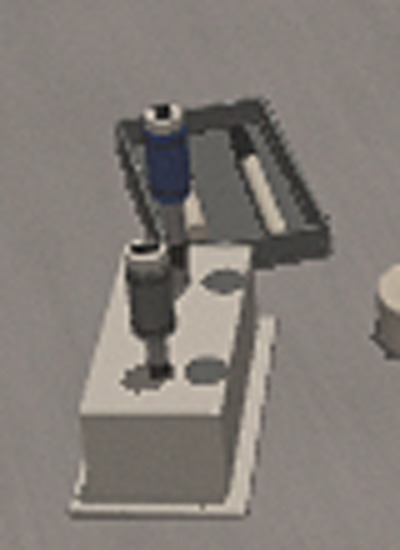

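View pics/b3.png

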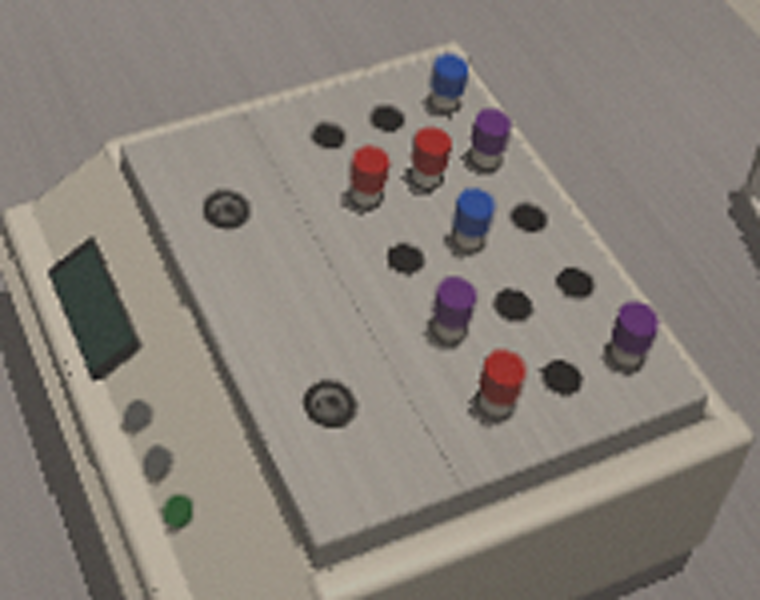

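View pics/b4.png

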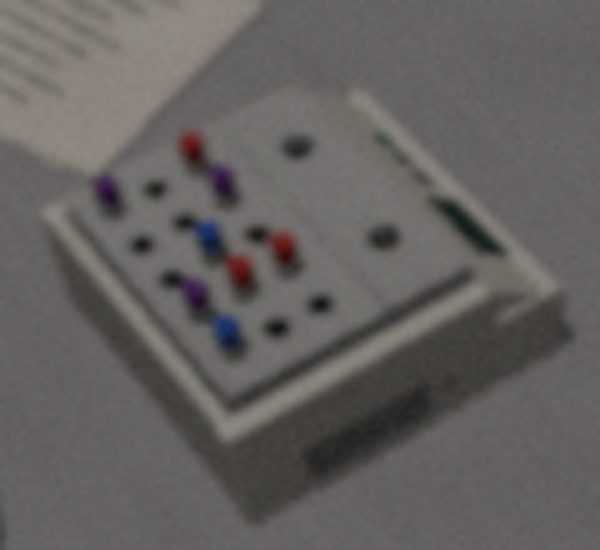

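```bash
python3 - <<'E'
from h import *; import pickle
fr=pickle.load(open("fr0.pkl","rb")); S=fr["side"];C=fr["scene"]
q=lambda x,y,s,ox,oy:((x+.5)/s-.5+ox,(y+.5)/s-.5+oy)
hc=q(366,260,6,330,170);hs=q(163,112,5,240,130)
print("head",plane(C,[hc],.163),plane(S,[hs],.163),tri(C,hc,S,hs))
bc=q(355,300,6,330,170);bs=q(166,163,5,240,130)
print("grip",plane(C,[bc],.135),plane(S,[bs],.135),tri(C,bc,S,bs))
gc=q(288,143,6,330,170);gs=q(146,246,5,240,130)
print("grey head",tri(C,gc,S,gs))
# holder top corners scene
cc=[q(*p,6,330,170) for p in [(172,190),(320,160),(437,430),(285,475)]]
print("holder",plane(C,cc,.06))
cs=[q(*p,5,240,130) for p in [(80,412),(222,415),(254,247),(130,243)]]
print("holder",plane(S,cs,.06))
pc=[q(*p,5,200,80) for p in [(298,147),(384,237)]]
ps=[q(*p,4,300,250) for p in [(226,210),(330,404)]]
print("ports",plane(C,pc,.1),plane(S,ps,.1))
for a,b in zip([pc[1],pc[0]],ps): print(tri(C,a,S,b))
print("holes scene",plane(C,[q(218,245,6,330,170),q(278,397,6,330,170)],.06))
# depth check
for f,p in ((C,hc),(S,hs),(S,ps[0]),(S,ps[1])):
    o,r=ray(f,[p]); d=f["range_z"][int(round(p[1])),int(round(p[0]))]; print("depth pt",o+r[0]*d)
    # camera z = d because r has cam z=1
E
```

```text
head [[0.5357376  0.29034156 0.163     ]] [[0.5368957  0.29293118 0.163     ]] (array([0.53645335, 0.29076702, 0.16423406]), np.float64(0.0001248871971005044))
grip [[0.53748589 0.29181797 0.135     ]] [[0.53520429 0.29001785 0.135     ]] (array([0.53612301, 0.29154753, 0.1337303 ]), np.float64(0.0013813770846722608))
grey head (array([0.50829366, 0.21697472, 0.13492829]), np.float64(0.0003725196438443403))
holder [[0.52758617 0.17174765 0.06      ]
 [0.46180755 0.20041125 0.06      ]
 [0.51496859 0.33576678 0.06      ]
 [0.58161042 0.31238898 0.06      ]]
holder [[0.46343608 0.19734602 0.06      ]
 [0.52866732 0.1710008  0.06      ]
 [0.58272904 0.31056257 0.06      ]
 [0.51898887 0.33877722 0.06      ]]
ports [[ 0.57442342 -0.26636497  0.1       ]
 [ 0.57334776 -0.16743774  0.1       ]] [[ 0.57341276 -0.1663337   0.1       ]
 [ 0.57445634 -0.26643457  0.1       ]]
(array([ 0.57340537, -0.16683705,  0.1005684 ]), np.float64(0.0004277503463045283))
(array([ 0.57443788, -0.26640786,  0.09997353]), np.float64(6.087302554554837e-05))
holes scene [[0.52990646 0.20727701 0.06      ]
 [0.55932677 0.2823301  0.06      ]]
depth pt [0.53802793 0.29188993 0.16734889]
depth pt [0.53625017 0.28929175 0.16501968]
depth pt [ 0.57543362 -0.16218705  0.09423568]
depth pt [ 0.57719208 -0.2623206   0.09224021]
```

Both views agree to about 1–2 mm, the ports come out 100 mm apart, and the head height is 0.164 against an expected 0.163. I'll move above the thermometer and check with the wrist camera.

```bash
python3 - <<'E'
from h import *
c=np.array([.5362,.2912])
a=np.array([.937,-.350,0]);a/=np.linalg.norm(a)
best=None
for s in (1,-1):
    y=s*a; z=np.array([0,0,-1.]); x=np.cross(y,z); R=np.c_[x,y,z]
    q=solve_ik([*c,.30],R); print(s,q if q is None else np.round(q,1))
    if q is not None and (best is None or abs(q[6])<abs(best[0][6])): best=(q,R)
np.save("Rg.npy",best[1])
goto([*c,.30],best[1])
f=grab_frame("wrist"); save(f,"c_wrist"); import pickle; pickle.dump(f,open("fr1.pkl","wb"))
print(get_position(),get_time(),get_ft_force(), -f["R"].T@f["t"])
print(proj(f,[[*c,.163],[*c,.135],[*c,.06]]))
E
```

```text
1 [-61.7  17.8  34.5  98.5 -10.8  67.  -44.7]
-1 [-38.4  15.9   4.8  97.2  -1.4  67.  126.3]
[0.53560683 0.29245217 0.29972021] 2.0583 [0.23456107 0.06348098 0.62605507] [0.5595177  0.35539729 0.4269268 ]
[[315.31567202 198.49858527]
 [315.27623188 191.99463249]
 [315.19882011 179.22658571]]
```

View pics/c_wrist.png

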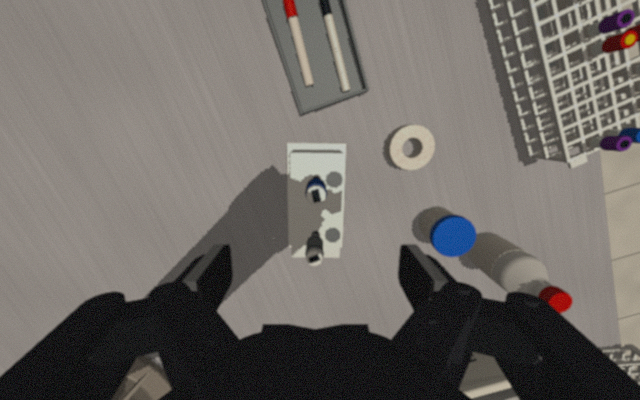

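```bash
python3 - <<'E'
from h import *
for i in range(4): print(get_position().round(5)); hold(.1)
f=grab_frame("wrist"); save(f,"c2",(280,140,360,270),6)
print(proj(f,[[.5362,.2912,.163]]))
E
```

```text
[0.53561 0.29245 0.29972]
[0.53578 0.29211 0.2998 ]
[0.53596 0.29171 0.29987]
[0.53607 0.29147 0.29995]
[[314.26408045 197.50492875]]
```

View pics/c2.png

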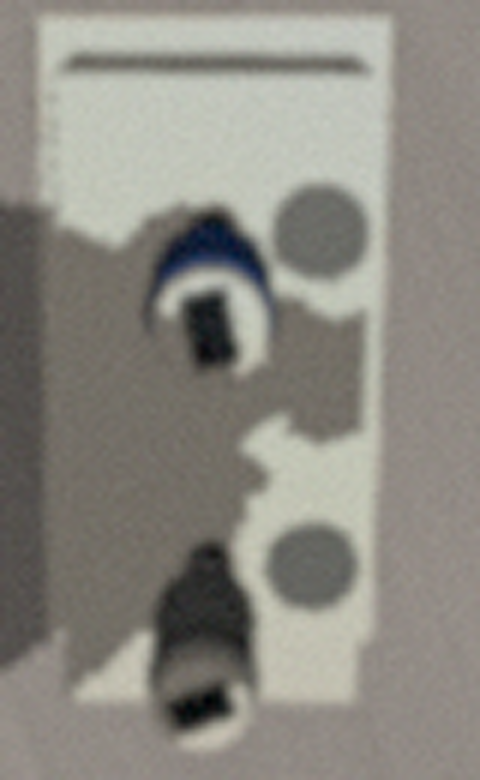

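```bash
python3 - <<'E'
from h import *
hold(.3)
f=grab_frame("wrist"); save(f,"c3",(280,140,360,270),6)
print(get_position().round(5)); 
hsv=cv2.cvtColor(f["image"],cv2.COLOR_RGB2HSV)
m=cv2.inRange(hsv,(100,90,20),(125,255,255))[150:230,290:340]; ys,xs=np.nonzero(m); print("blue",xs.mean()+290,ys.min()+150,ys.max()+150,len(xs))
g=f["image"][180:206,300:330].mean(2).astype(int); 
for r in g[::1]: print(' '.join(f"{v:3d}" for v in r))
print(proj(f,[[.5362,.2912,.163],[.5362,.2912,.171],[.5362,.2912,.163]]), plane(f,[(315.1,193.3)],.163))
E
```

```text
[0.53621 0.29117 0.3    ]
blue 314.63953488372096 177 199 86
158 138 111 111 113 105  95  80  63  41  28  31  30  27  34  33  36  27  34  35  44  79 119 155 165 140 111 108 107 109
129 116 112 111 109 106  87  59  35  33  32  31  31  41  38  41  38  39  35  38  29  49  84 135 158 148 115 106 106 104
110 107 112 107 105  99  65  44  32  36  31  46  51  56  53  62  57  54  49  40  32  39  58 110 150 145 124 105 105 104
106 108 106 109 105  93  61  44  38  44  47  66  75  79  79  82  81  75  69  56  47  33  42  88 127 150 137 122 111 103
105 110 109 111 103  85  47  44  50  59  77  94 108 114 113 115 110 105  99  83  71  50  44  67 117 157 166 154 135 119
110 110 104 109 100  71  46  54  73  91 112 131 150 161 158 154 156 155 138 118  99  78  52  60 107 157 182 177 164 144
110 110 110 109  92  71  51  78 101 128 152 169 180 184 184 181 177 175 170 156 135 108  84  66 104 158 189 191 185 173
110 111 109 107  87  66  67 107 143 161 169 178 184 180 169 158 157 169 178 181 163 147 110  82 100 153 185 191 191 186
108 107 109 106  79  65  92 137 165 174 161 162 155 147 125 110 111 138 169 188
[... 1505 characters left out ...]
110 109 106 110 106  95  83  69  74  83  90  95 121 150 156 148 133 122 118 113 107 110 113 108
109 111 110 107 110 110 111 111 104 104 106 101  96  93  96 104  99 106 117 134 139 124 114 110 110 107 110 108 107 110
109 111 104 112 109 110 105 109 111 108 102 105 103 104 105 102 105 104 107 113 113 111 109 103 109 113 107 107 110 113
106 107 110 112 109 110 107 104 110 109 110 105 107 106 107 108 110 103 107 107 108 110 108 105 111 108 109 111 107 106
107 108 107 110 110 106 105 105 111 107 105 108 106 104 103 108 110 108 109 107 107 105 110 108 110 107 108 109 110 106
[[314.17129255 197.41577382]
 [314.15420861 199.48464776]
 [314.17129255 197.41577382]] [[0.53850525 0.29476971 0.163     ]]
```

```bash
python3 - <<'E'
from h import *
f=grab_frame("wrist")
print(plane(f,[(314.5,195.5),(314.5,196)],.163))
print("holder holes grey discs", plane(f,[(280+320/6,140+230/6),(280+312/6,140+565/6)],.06))
R=np.load("Rg.npy"); c=np.array([.5366,.2921])
let_go()
movel([*c,.20],R,.12); hold(.3)
movel([*c,.1305],R,.06,guard=8); hold(.5)
f0=get_ft_force(); print(get_position(),f0)
grab(60); hold(.4)
print(get_finger_gap(),get_ft_force()-f0,get_position(),get_time())
f=grab_frame("wrist"); save(f,"d1"); f=grab_frame("side"); save(f,"d2",(230,90,330,240),5)
E
```

```text
[[0.53717857 0.29290317 0.163     ]
 [0.53700184 0.2924305  0.163     ]]
holder holes grey discs [[0.5600901  0.28243972 0.06      ]
 [0.53164116 0.2076724  0.06      ]]
[0.53659816 0.29208309 0.13052899] [0.30049345 0.101689   0.02298819]
0.020479236603702825 [0.50784429 0.59905357 2.68168844] [0.53668334 0.29209027 0.13057981] 7.225
```

View pics/d1.png

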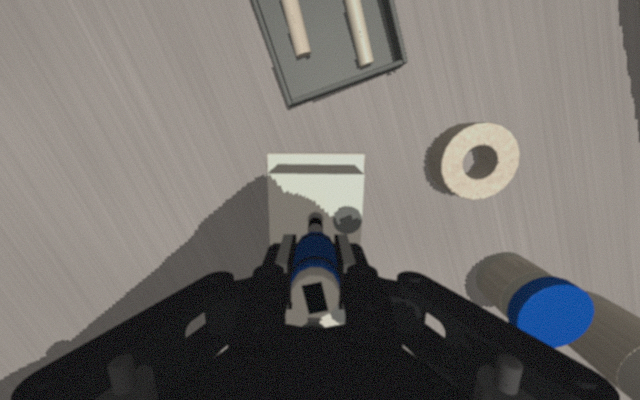

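View pics/d2.png

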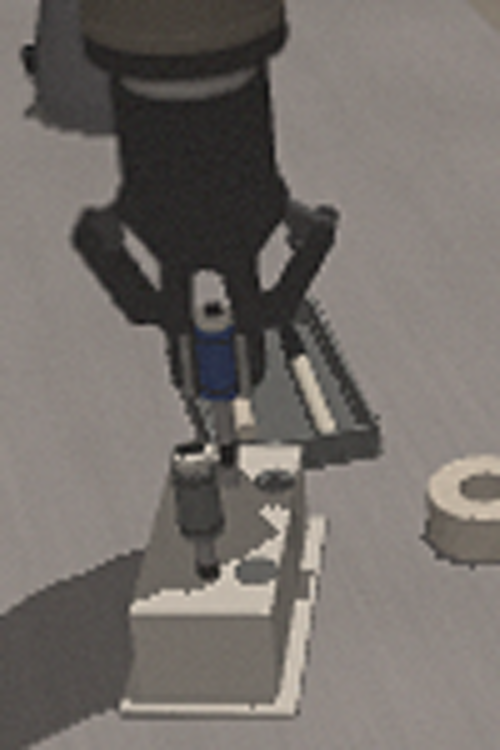

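The grip is holding, with a gap of 20.5 mm. I'll lift and check the lean and tip position.

```bash
python3 - <<'E'
from h import *; import pickle
R=np.load("Rg.npy"); p=get_position()
movel([p[0],p[1],.33],R,.12); hold(.8)
print(get_position(),get_ft_force(),get_finger_gap(),get_time())
fr={n:grab_frame(n) for n in("scene","side","wrist")}; pickle.dump(fr,open("fr2.pkl","wb"))
P=get_position()
for n in fr:
    for dz in (0,-.12): 
        c=proj(fr[n],[[P[0],P[1],.335+dz]])[0]; print(n,c)
for n in("scene","side"):
    c=proj(fr[n],[[P[0],P[1],.27]])[0].astype(int); print(n,c-50)
    save(fr[n],"e_"+n,(c[0]-50,c[1]-50,c[0]+50,c[1]+50),6)
save(fr["wrist"],"e_wrist",(250,130,380,330),3)
E
```

```text
[0.53667772 0.29213931 0.33001008] [-0.53919034 -0.91018077 -1.0030281 ] 0.020647555804015182 9.9417
scene [403.79341348 169.24846735]
scene [394.27331711 201.85942414]
side [265.46317003  86.06030177]
side [270.26042843 133.57099951]
wrist [313.55052271 269.18797745]
wrist [314.10680934 203.40776668]
scene [348 137]
side [218  62]
```

View pics/e_scene.png

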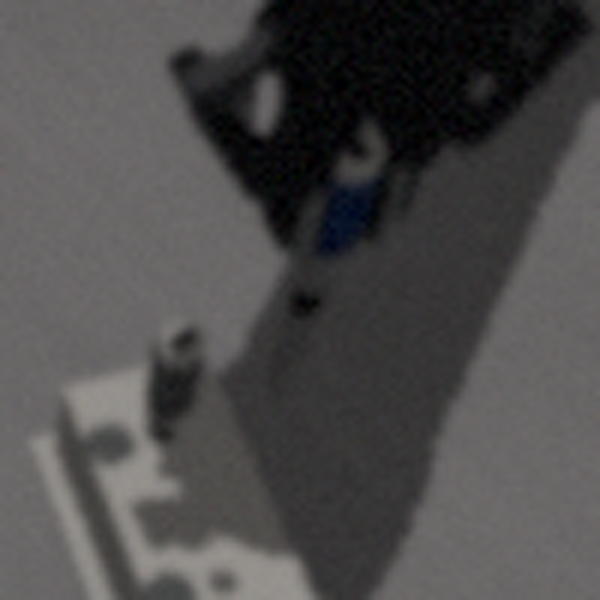

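View pics/e_side.png

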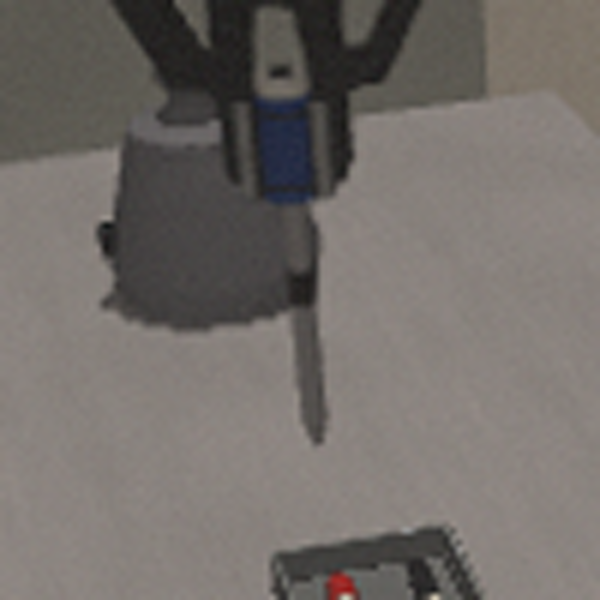

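View pics/e_wrist.png

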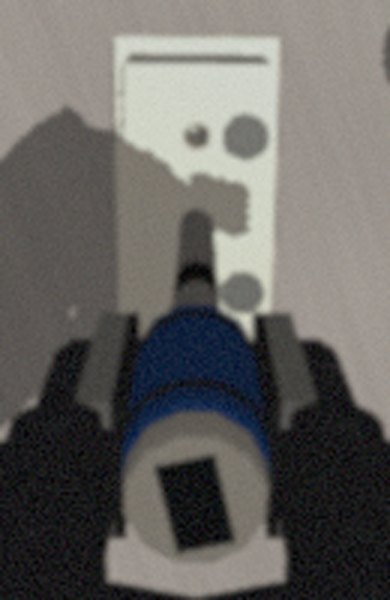

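```bash
python3 - <<'E'
from h import *; import pickle
fr=pickle.load(open("fr2.pkl","rb")); S,C,W=fr["side"],fr["scene"],fr["wrist"]
q=lambda x,y,s,ox,oy:((x+.5)/s-.5+ox,(y+.5)/s-.5+oy)
P=np.array([.53668,.29214])
t_s=q(318,441,6,218,62); b_s=q(303,290,6,218,62); g_s=q(287,150,6,218,62)
t_w=q(197,211,3,250,130); b_w=q(196,277,3,250,130)
b_c=q(307,302,6,348,137); g_c=q(348,218,6,348,137)
for n,v in (("tip sw",tri(S,t_s,W,t_w)),("band sw",tri(S,b_s,W,b_w)),("band sc",tri(S,b_s,C,b_c)),("band cw",tri(C,b_c,W,b_w)),("grip sc",tri(S,g_s,C,g_c))): print(n,v[0].round(4),v[1].round(4))
print("expected",P,.335-.125, .335-.056)
for z in(.205,.21,.215): print(z,plane(S,[t_s],z),plane(W,[t_w],z))
print(-W["R"].T@W["t"],-S["R"].T@S["t"],np.load("Rg.npy"))
E
```

```text
tip sw [0.5378 0.2936 0.21  ] 0.001
band sw [0.5381 0.2952 0.2755] 0.0008
band sc [0.5376 0.2933 0.2762] 0.0005
band cw [0.539  0.295  0.2779] 0.0018
grip sc [0.5377 0.2993 0.3313] 0.0
expected [0.53668 0.29214] 0.21000000000000002 0.279
0.205 [[0.53913211 0.30384264 0.205     ]] [[0.53789366 0.29230681 0.205     ]]
0.21 [[0.53734937 0.29381176 0.21      ]] [[0.5383462  0.29354883 0.21      ]]
0.215 [[0.53556664 0.28378088 0.215     ]] [[0.53879873 0.29479085 0.215     ]]
[0.56072198 0.35496105 0.45722721] [ 0.38792816 -0.54693345  0.62907851] [[ 0.34991795  0.93678035  0.        ]
 [ 0.93678035 -0.34991795  0.        ]
 [ 0.          0.         -1.        ]]
```

Tip triangulates at z = 0.210, as expected, and the lean is at most about 1°. Moving above the left port.

```bash
python3 - <<'E'
from h import *; import pickle
c=np.array([.5734,-.1668])
opts=[]
for s in (1,-1):
    R=np.diag([s,-s,-1.]); q=solve_ik([*c,.33],R)
    if q is not None: opts.append((np.abs(np.array(q)-get_joints()).max(),s)); print(s,np.round(q,1))
print(get_joints().round(1))
s=1 if any(o[1]==1 for o in opts) else -1
R=np.diag([s,-s,-1.]); np.save("Rp.npy",R)
goto([*c,.33],R); hold(.3)
off=np.array([.0006,.0008])*0
movel([*c,.237],R,.12); hold(.8)
P=get_position(); print(P,get_ft_force(),get_finger_gap(),get_time())
fr={n:grab_frame(n) for n in("scene","side","wrist")}; pickle.dump(fr,open("fr3.pkl","wb"))
for n in fr:
    a=proj(fr[n],[[P[0],P[1],P[2]-.12],[*c,.1]]); print(n,a.round(1).tolist())
save(fr["side"],"f_side",(310,240,410,340),6)
save(fr["scene"],"f_scene",(230,70,330,170),6)
save(fr["wrist"],"f_wrist")
E
```

```text
1 [-40.2  25.7  69.5  98.9 -25.1  73.2 -55. ]
-1 [-19.4  15.2  36.4  98.   -9.5  70.  109.4]
[-62.3  16.6  35.1  96.2 -10.   70.4 -45.5]
[ 0.57339271 -0.16682823  0.23697409] [ 0.17511718  0.00968711 -1.04489921] 0.02059776773644065 13.8
scene [[275.9, 123.1], [276.5, 127.1]]
side [[356.6, 296.0], [356.2, 302.3]]
wrist [[315.5, 202.0], [315.4, 197.5]]
```

View pics/f_side.png

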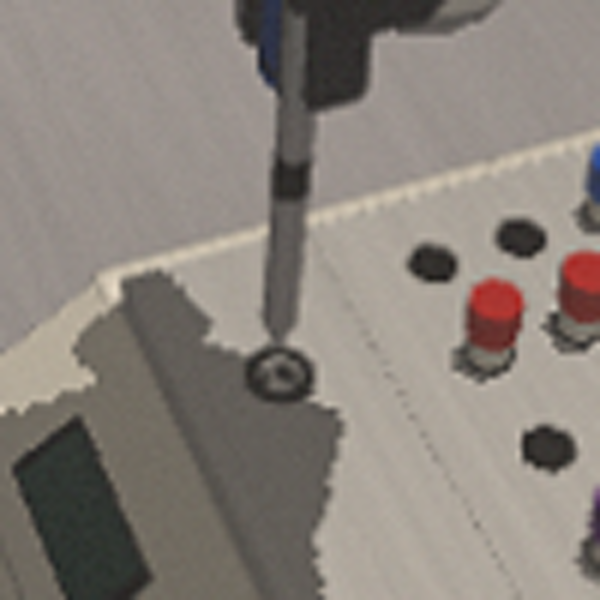

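View pics/f_wrist.png

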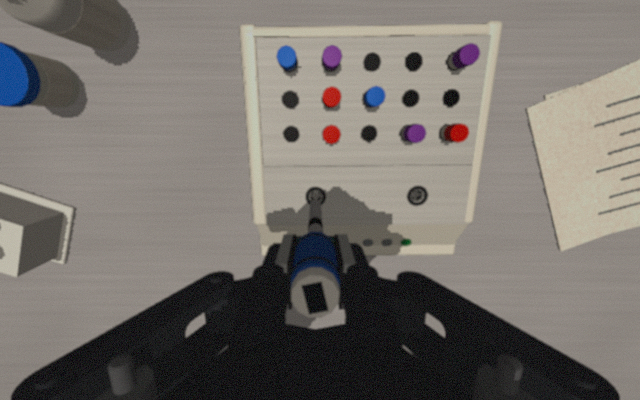

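View pics/f_scene.png

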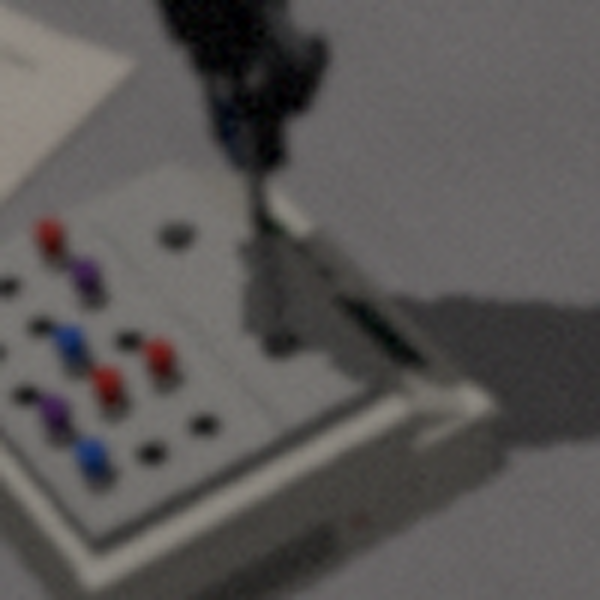

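```bash
python3 - <<'E'
from h import *; import pickle
fr=pickle.load(open("fr3.pkl","rb"))
save(fr["wrist"],"f_w2",(285,170,345,240),8)
save(fr["side"],"f_s2",(335,255,380,315),10)
for n in("side","wrist"):
    print(n,proj(fr[n],[[.5734,-.1668,z] for z in (.117,.186,.242)]).round(2).tolist())
E
```

```text
side [[356.64, 295.97], [358.45, 267.8], [360.08, 241.78]]
wrist [[315.5, 202.05], [315.78, 228.54], [316.21, 269.22]]
```

View pics/f_w2.png

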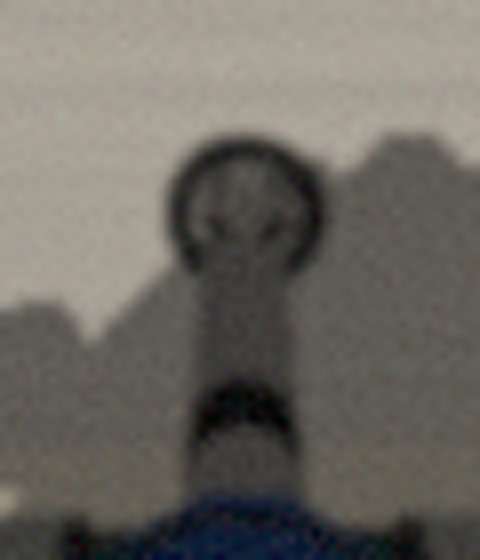

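View pics/f_s2.png

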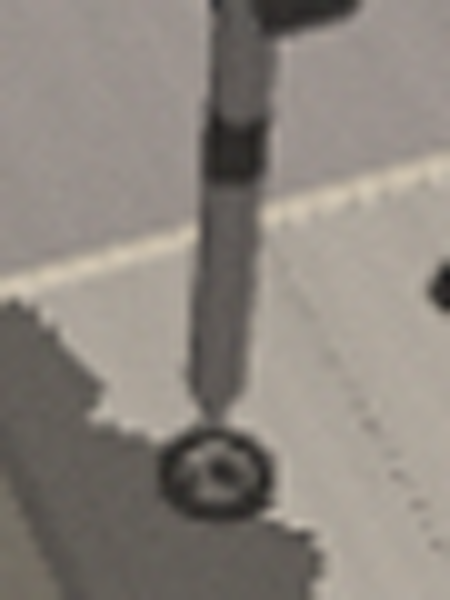

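The ring is at about (315.5,195.8) in the wrist view and (356.1,301.8) in the side view, with the tip right above it, within about 1 mm. I'll enter carefully.

```bash
python3 - <<'E'
from h import *; import pickle
R=np.load("Rp.npy"); c=np.array([.5739,-.1668])
f0=get_ft_force()
g=movel([*c,.216],R,.03,guard=5); hold(.3); p=get_position(); print(g,p,get_ft_force()-f0)
fr={n:grab_frame(n) for n in("side","wrist")}
save(fr["wrist"],"g_w",(285,170,345,240),6); save(fr["side"],"g_s",(335,255,380,315),8)
print(get_time())
E
```

```text
False [ 0.5739568  -0.16678719  0.21609092] [-0.1029762   0.02934188 -0.4944143 ]
15.2
```

View pics/g_w.png

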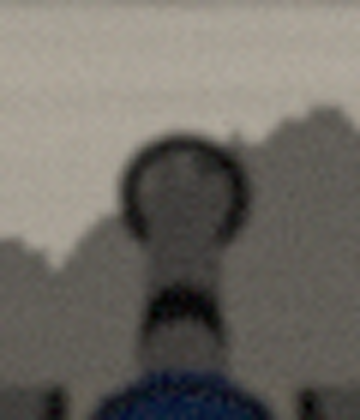

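View pics/g_s.png

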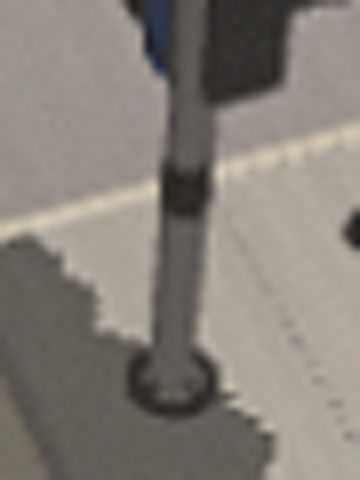

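```bash
python3 - <<'E'
from h import *
R=np.load("Rp.npy"); c=np.array([.5739,-.1668])
for z,v in ((.200,.012),(.180,.02),):
    g=movel([*c,z],R,v,guard=20); print(g,get_position().round(4),get_ft_force().round(1),get_finger_gap(),get_time())
    if g: break
E
```

```text
False [ 0.5738 -0.1668  0.2   ] [-0.5 -0.9  0.7] 0.020463639246127152 16.6833
False [ 0.5738 -0.1667  0.1798] [ 0.9 -1.4 -3.9] 0.020256574303117482 17.8333
```

```bash
python3 - <<'E'
from h import *
hold(.3); print(get_position().round(4),get_ft_force().round(1),get_time())
f=grab_frame("side"); save(f,"h_s",(325,225,400,325),6)
f=grab_frame("wrist"); save(f,"h_w",(250,150,380,330),4)
E
```

```text
[ 0.5738 -0.1667  0.1799] [ 0.6 -0.3 -4.8] 18.1333
```

View pics/h_s.png

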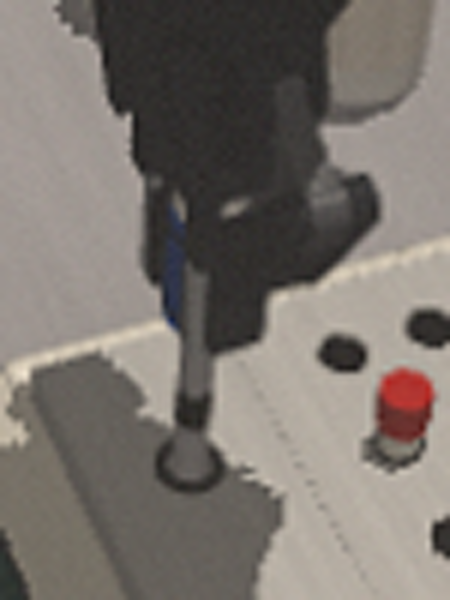

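View pics/h_w.png

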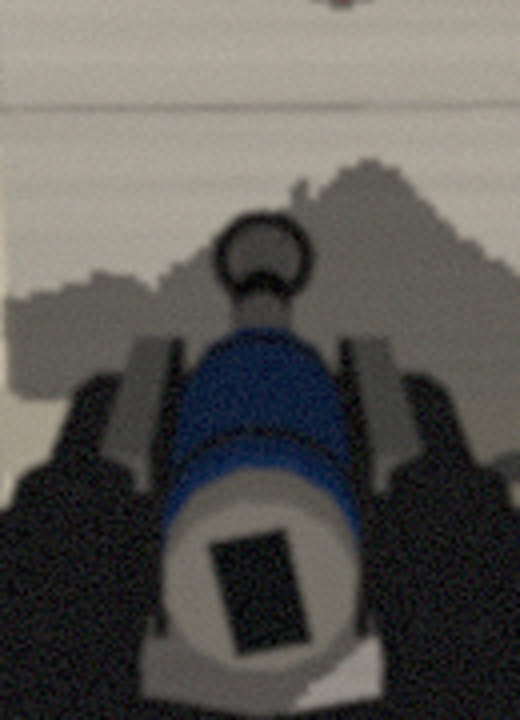

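Grommet passed, nominal depth 40 mm. I'll keep going down until it bottoms.

```bash
python3 - <<'E'
from h import *
R=np.load("Rp.npy"); c=np.array([.5739,-.1668])
g=movel([*c,.162],R,.015,guard=20); print(g,get_position().round(4),get_ft_force().round(1),get_finger_gap(),get_time())
if not g:
    g=movel([*c,.140],R,.015,guard=20); print(g,get_position().round(4),get_ft_force().round(1),get_finger_gap(),get_time())
hold(.15); print(get_ft_force().round(1))
f=grab_frame("side"); save(f,"i_s",(325,225,400,325),6)
f=grab_frame("wrist"); save(f,"i_w",(250,150,380,330),4)
E
```

```text
True [ 0.5743 -0.167   0.1688] [0.5 1.  7.6] 0.02074726281879345 19.0167
[-0.1  1.2  8.4]
```

View pics/i_s.png

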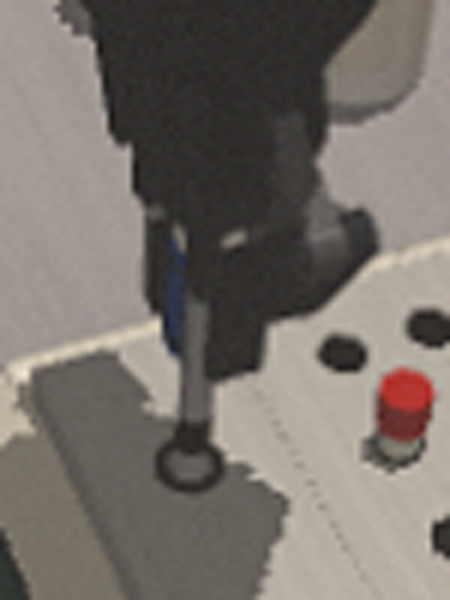

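View pics/i_w.png

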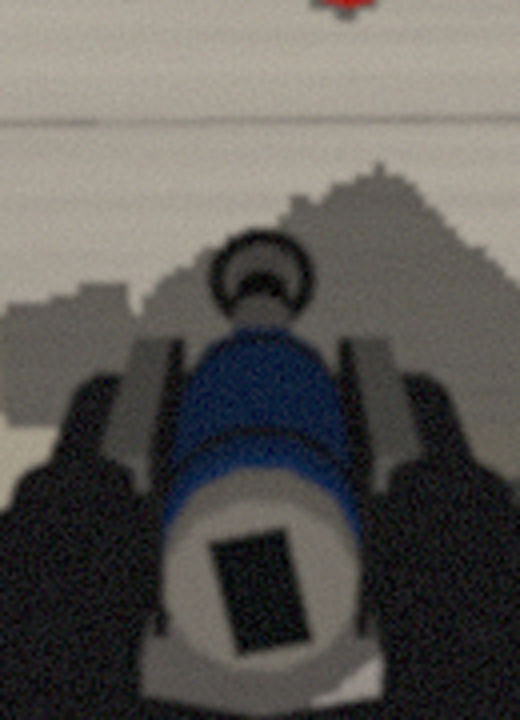

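It stops at about 51 mm, and the band is still standing above the ring (side view: band (193,437), ring (190,467)). I'll push once more gently to make sure the stop is hard.

```bash
python3 - <<'E'
from h import *
R=np.load("Rp.npy"); p=get_position()
g=movel([p[0],p[1],p[2]-.006],R,.008,guard=10); print(g,get_position().round(4),get_ft_force().round(1),get_time())
f=grab_frame("side"); save(f,"j_s",(340,270,370,310),14)
E
```

```text
True [ 0.5746 -0.1671  0.1688] [-0.7  1.1  9.5] 19.5583
```

View pics/j_s.png

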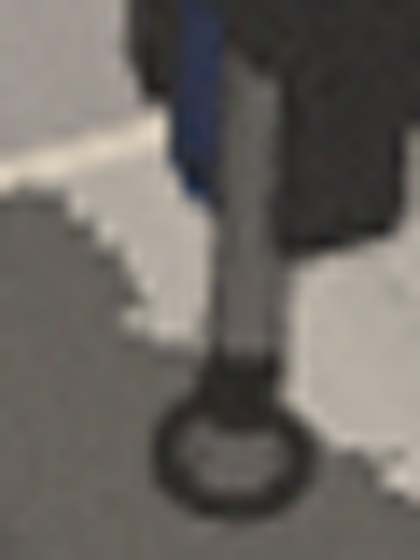

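This is a hard stop at about 51–55 mm, and the whole band is above the face, so the left port holds the spacer. I'll draw out and go to the right port.

```bash
python3 - <<'E'
from h import *; import pickle
R=np.load("Rp.npy"); c=np.array([.5739,-.1668]); d=np.array([.5749,-.2664])
movel([*c,.19],R,.04); movel([*c,.25],R,.1); 
movel([*d,.25],R,.15); hold(.3); movel([*d,.237],R,.05); hold(.6)
P=get_position(); print(P,get_ft_force(),get_finger_gap(),get_time())
fr={n:grab_frame(n) for n in("side","wrist")}; pickle.dump(fr,open("fr4.pkl","wb"))
for n in fr: print(n,proj(fr[n],[[.5744,-.2664,.1],[*P[:2],.117],[*P[:2],.186]]).round(1).tolist())
save(fr["side"],"k_s",(355,295,410,365),8)
save(fr["wrist"],"k_w",(285,170,345,240),8)
E
```

```text
[ 0.57490189 -0.26639656  0.23703707] [-0.05558942 -0.43590717 -1.28584963] 0.020462390205977923 23.1667
side [[382.1, 350.6], [383.4, 344.3], [387.7, 316.5]]
wrist [[315.5, 198.0], [315.5, 202.1], [315.8, 228.5]]
```

View pics/k_s.png

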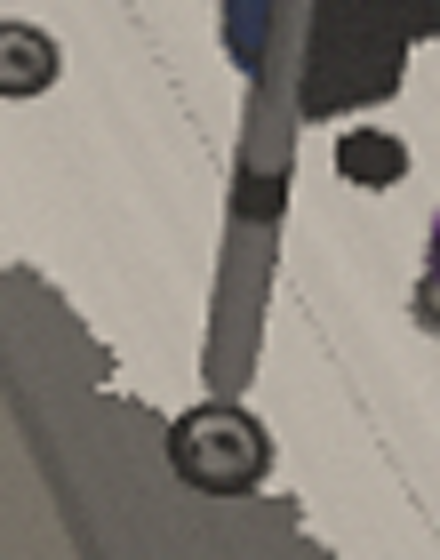

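View pics/k_w.png

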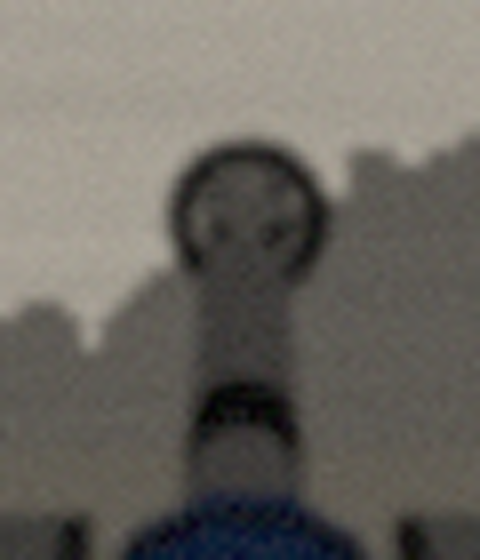

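Side view: tip (383.2,344.4) stands over the ring at (382,350.4). Wrist view: the stem is centred on the ring. Inserting now.

```bash
python3 - <<'E'
from h import *
R=np.load("Rp.npy"); c=np.array([.5747,-.2664])
g=movel([*c,.216],R,.04,guard=5); print(g,get_position().round(4))
if not g:
  for z,v in ((.200,.012),(.175,.025),(.162,.02),(.130,.015)):
    g=movel([*c,z],R,v,guard=20); print(g,get_position().round(4),get_ft_force().round(1),get_finger_gap(),get_time())
    if g: break
f=grab_frame("side"); save(f,"l_s",(350,295,410,365),8)
f=grab_frame("wrist"); save(f,"l_w",(250,150,380,330),4)
E
```

```text
False [ 0.5747 -0.2665  0.216 ]
False [ 0.5747 -0.2664  0.2   ] [ 0.4 -0.7 -0.2] 0.020622202008699866 25.425
False [ 0.5745 -0.2663  0.1748] [ 1.1 -1.7 -4.5] 0.020555758993600074 26.575
False [ 0.5745 -0.2663  0.1617] [ 1.  -1.4 -5. ] 0.020726424543701667 27.375
True [ 0.5751 -0.2666  0.1542] [-0.2  1.3  7.4] 0.02053730300204374 28.2417
```

View pics/l_s.png

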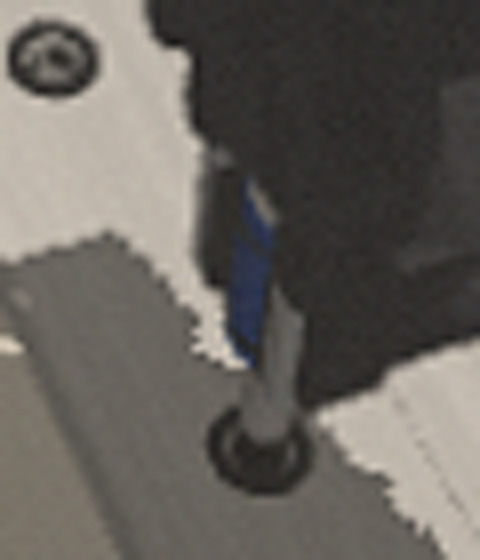

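View pics/l_w.png

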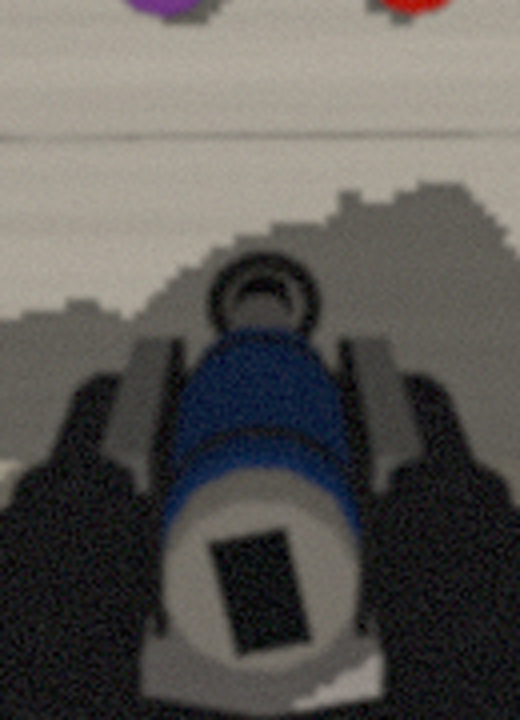

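Stopped 14.6 mm deeper than in the left port, with the band at the face. I'll press firmly in small steps to confirm it has bottomed.

```bash
python3 - <<'E'
from h import *
R=np.load("Rp.npy"); c=np.array([.5747,-.2664])
p=get_position(); z=p[2]
for i in range(10):
    z-=.0006
    g=movel([*c,z],R,.006,guard=14); hold(.1); fz=get_ft_force()[2]; print(g,round(z,4),get_position().round(4),round(fz,1))
    if fz>15 or g: break
hold(.25); print(get_ft_force().round(1),get_position().round(4),get_time(),get_finger_gap())
E
```

```text
False 0.1536 [ 0.5751 -0.2666  0.1542] 10.4
False 0.153 [ 0.5753 -0.2668  0.1539] 15.7
[-0.6  0.4 15.5] [ 0.5753 -0.2667  0.1539] 29.2917 0.02077127319088865
```

Hard bottom confirmed, with 15.5 N held. Releasing, then checking.

```bash
python3 - <<'E'
from h import *
R=np.load("Rp.npy"); p=get_position()
let_go(); hold(.3); print(get_finger_gap(),get_position().round(4),get_ft_force().round(1))
f=grab_frame("wrist"); save(f,"m_w",(250,150,380,330),4)
p=get_position()
movel([p[0],p[1],.30],R,.12); hold(.3); print(get_position().round(4),get_ft_force().round(1),get_time())
f=grab_frame("side"); save(f,"m_s",(350,265,410,365),6)
f=grab_frame("scene"); save(f,"m_c",(230,60,330,160),6)
f=grab_frame("wrist"); save(f,"m_w2")
E
```

```text
0.0851473042670505 [ 0.5747 -0.2664  0.153 ] [-0.6 -0.8 -0.8]
[ 0.5746 -0.2664  0.2998] [ 0.4 -0.2  1.2] 31.9583
```

View pics/m_s.png

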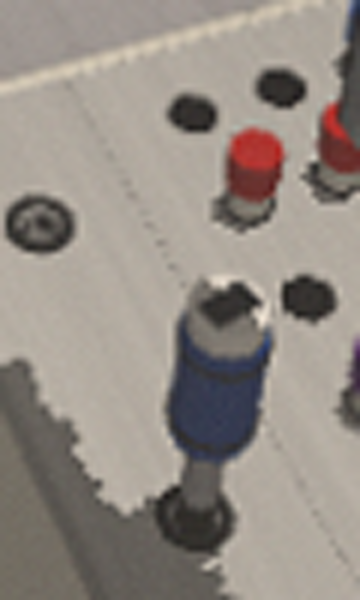

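View pics/m_w2.png

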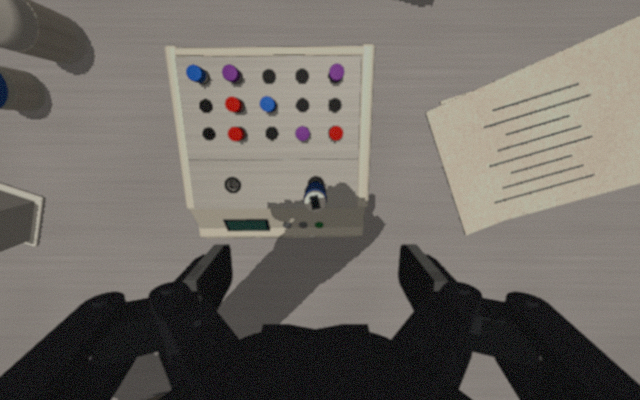

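View pics/m_w.png

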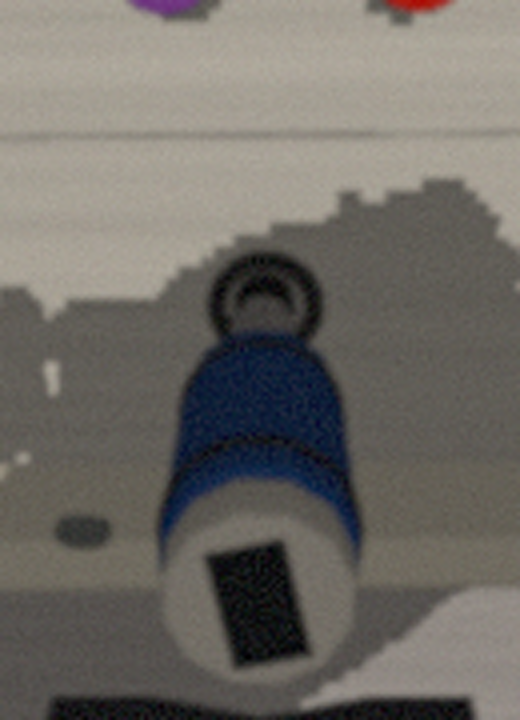

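It's standing in the port, upright. To make sure the opening pads didn't lift it, I'll tap it down on the head with closed fingers, guarded.

```bash
python3 - <<'E'
from h import *
R=np.load("Rp.npy"); c=np.array([.575,-.2666])
grab(20); hold(.2); print(get_finger_gap())
movel([*c,.215],R,.1); hold(.4); f0=get_ft_force()
g=movel([*c,.185],R,.01,guard=6); hold(.1); z1=get_position()[2]; print(g,get_position().round(4),(get_ft_force()-f0).round(1))
z=z1
if g:
  for i in range(12):
    z-=.0005; g=movel([*c,z],R,.006,guard=12); hold(.1); fz=(get_ft_force()-f0)[2]; print(g,get_position().round(4),round(fz,1))
    if fz>14 or g: break
  hold(.2)
movel([*c,.32],R,.12); hold(.3); print(get_position().round(4),get_ft_force().round(1),get_time())
f=grab_frame("side"); save(f,"n_s",(350,265,410,365),6)
f=grab_frame("side"); save(f,"n_full")
E
```

```text
0.00041341525355932006
True [ 0.575  -0.2667  0.2008] [0.4 0.5 4.7]
False [ 0.5752 -0.2669  0.2007] 7.2
False [ 0.5755 -0.2671  0.2006] 10.0
False [ 0.5757 -0.2672  0.2004] 14.3
[ 0.5749 -0.2666  0.3197] [0.  0.4 0. ] 38.8333
```

View pics/n_s.png

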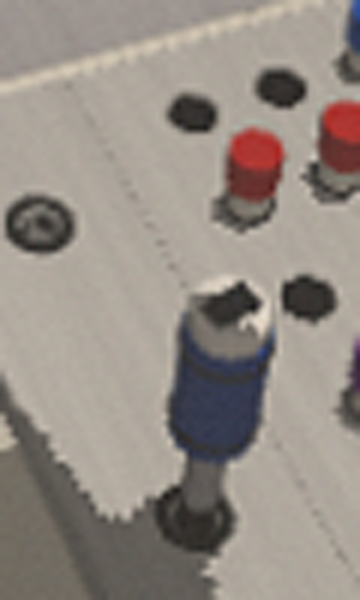

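View pics/n_full.png

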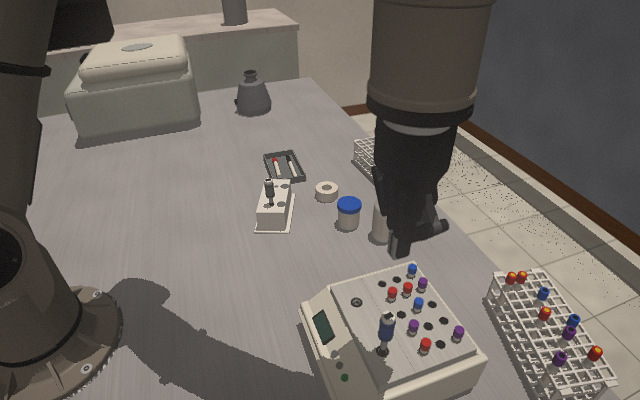

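```bash
python3 - <<'E'
from h import *
f=grab_frame("side"); a=proj(f,[[.5744,-.2664,z] for z in (.1,.139,.159,.187)]); print(a.round(1).tolist(), ((a-[350,265])*6).round(0).tolist())
w=grab_frame("scene"); save(w,"o_c",(230,60,330,160),6); print(get_joint_velocities().round(2).max(), get_time())
a=proj(w,[[.5744,-.2664,z] for z in (.1,.139,.159,.187)]); print(((a-[230,60])*6).round(0).tolist())
E
```

```text
[[382.1, 350.6], [384.4, 336.0], [385.6, 328.0], [387.4, 316.1]] [[192.0, 514.0], [206.0, 426.0], [214.0, 378.0], [225.0, 307.0]]
0.09 39.0333
[[175.0, 294.0], [164.0, 237.0], [157.0, 206.0], [148.0, 162.0]]
```

View pics/o_c.png

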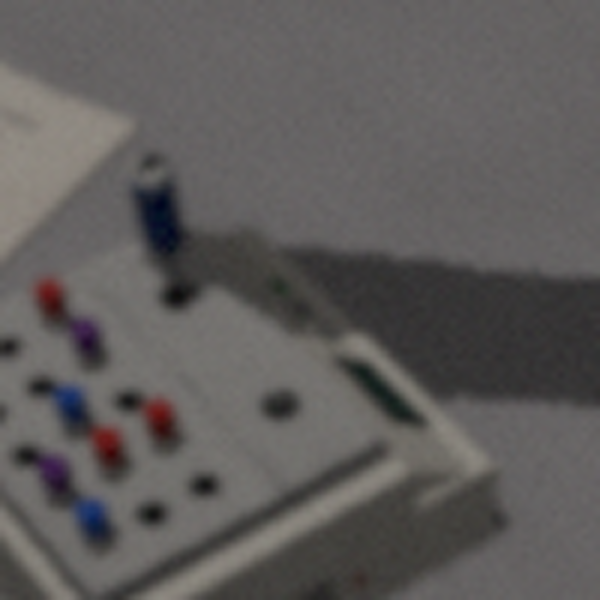

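```bash
python3 - <<'E'
from h import *
print(job_done())
E
```

```text
the job is handed in; nothing more can be done
None
```

The blue-gripped thermometer is now standing released in the right (-y) port, pushed home on its bottom, and I handed the job in at about 39 s.

- **Left port:** the stem hit a hard stop at about 51 mm by arm position (about 55 mm in the side view). The whole black band stood above the face, so I took that as the short-probe spacer and drew the thermometer out.
- **Right port:** it stopped at about 66 mm with the block's face within the band. I held a measured 15.5 N there, then let go.
- **Check after release:** I tapped the head with closed fingers up to about 14 N, and it moved only about 0.4 mm, which is within the arm's own give. The head top came out at z ≈ 0.187, so the tip is about 66 mm down. The lean measured in the side view is about 1.3°, within the 4° limit.
- **Other objects and forces:** the gripper was about 12 cm clear of the thermometer at the end. The other objects looked unmoved in the last side view, which I judged by eye without measuring. The wiper bottle was partly hidden behind the arm there. I saw nothing above about 16 N at the wrist, though I only read the force between moves.

**Disagreement:** the band's height in the side view read about 4–5 mm deeper than the arm's position did. This did not affect which port was clear, because the two stops were 14.6 mm apart by arm position.

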